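# Open the air cleaner: release three captive knobs and lift off the cover

### The arm

A 6-joint arm with a two-finger parallel gripper is mounted at the origin on the work surface. World frame = base frame: x ahead of the robot, y to its left, z up, the work surface at z = 0. Lengths are in m, angles in degrees, forces in N, time in s.
With the tool pointing down it reaches from about 0.375 to 0.9 m from the base axis. Payload 3.1 kg.
Tool frame: the origin (TCP) lies at the very end of the fingers, on their centre line; the grasp point (between the pads) lies 19 mm behind it; z points along the fingers, y is the line along which they close (so a half turn about z gives the same grasp; the last joint's range is limited). The gripper opens to 87 mm and grips with 3 to 60 N. Pads are 19 mm wide; open, the fingers measure 117 mm over their backs; the gripper's body (75 mm by 190 mm) begins 51 mm behind the grasp point.
Start: joints at [-74.8, 30.224, 82.088, -0, 67.689, -10.227], TCP at [0.268, -0.564, 0.223] pointing down, gripper open.
Joint ranges: [-176.69, 176.69], [-43.24, 126.21], [12.49, 139.97], [-82, 262], [0, 151.66], [-163.58, 163.58]. Speed limits (degrees/s): [159.86, 159.86, 180, 180, 180, 180].

### API

Orientations are given as a 3x3 rotation matrix whose columns are the frame's x, y, z axes.
In Python, from rig import readout, viewer, ticket gives the robot as it stands.
- The arm moves only by the tool send_rows, never from a script. Its argument "moves" is a list of rows, each a list of 6 numbers: the shift along the tool's x, y, z in units of 250 mm (1.0 is 250 mm), then the turn, a rotation vector about the tool's x, y, z in units of 90 degrees (1.0 is 90 degrees). A call has 1 to 12 rows; each row is the pose to reach, as a shift and turn from the pose commanded when the call began, along the tool's axes at that moment; what a row does not reach only later rows make up. A row lasts 1/10 s, in which the tool goes at most 50 mm and 8.59 degrees, less where a joint would pass 70% of its speed; a pose out of reach is approached as far as the arm can. A call with a number of a shift or a turn outside -1 to 1 is refused whole. A call with a gripper value outside its range is refused whole. "grip" is the opening, from 0 (shut) to 1 (fully open), set as the call begins (left out, the last holds). The fingers move at their own pace and stop on an object; the grip force is fixed at half the most. Time passes only in rows, so rows that repeat a pose let the fingers close. It gives the time, the measured TCP pose, the force, the opening and the grip force at its end, in the units of the state.
- readout.read_state(): the state, without advancing time (a new reading comes with each control period).
- viewer.capture(name): name is "scene" or "top" or "wrist"; returns (picture, depth): 400x640x3 uint8, red, green, blue; 400x640 float32, m along the optical axis (not along the pixel's ray), 0 where there is no reading.
- viewer.camera_info(name): a dict with "fx", "fy", "cx", "cy" (pixels), "R" (3x3) and "t" (3): a world point X has camera coordinates R X + t; the wrist camera has in their place "tool_from_camera" (4x4, takes a point from camera to tool coordinates, whose origin is the TCP and whose axes are the flange's). Camera axes: x right, y down, z forward; pixel columns grow to the right and rows downward; lengths in m; the calibration is good to about 2 mm. A picture is of the moment at which its call begins: read the wrist's pose just before it. camera_info takes no time and is no camera call.
- ticket.hand_in(): hands the job in; it is judged then, once.
The state is a dict: "time_s": time; "joint_positions": joint angles; "qvel": joint speeds; "tau": joint torques, N m; "position": TCP position; "tcp_rot": TCP orientation; "force": force on the tool from outside, world axes, zero at the start; "moment": the same for the moment, N m; "opening": opening from 0.0 (shut) to 1.0 (fully open); "grasp_force": force on a finger pad.
Only numpy, scipy, OpenCV 4.12 (cv2) and the standard library are available. Lean on these libraries where they do the work, as an engineer would, in place of code of your own. Each camera call takes 0.05 s, during which the arm holds its last target. There are 200 camera calls.

### The job

Open the engine air cleaner so its filter can be checked: turn each of the three red captive knobs counter-clockwise all the way to its stop. Then tip the grey cover up at its knob edge to ease the two tongues at its back out of their slots without forcing them, lift it off, and lay it gently, right way up, on the middle of the black rubber mat, with the knobs left fully released. Leave the other things on the bench where they are.

Things in the scene. Friction and masses are not known exactly. Their poses are not given: they have to be found in the camera images.
- airbox: Fixed black air cleaner base on a plywood board 190 x 230 x 18 mm (x, y, z); origin under the board's centre, on the bench; own x points from the knob edge to the tongue edge, z up. Open box 128 x 188 mm, rim 88 mm up; inside, a filter in an orange frame, its top below 55 mm. Outlet pipe at the back, under the rim, to x = 110 mm. Stands left or right on the bench.
- slots (a point): Fixed point midway between the two tongue slots (y = +/-55 mm), on their sill at rim height: (77, 0, 88) mm in the airbox frame, axes as the airbox. Each slot is 9 mm high above the sill and 34 mm wide, in a keeper 6 mm thick with an 8 mm roof. Tipped up, the cover hinges about the line through this point along own y; the slots bind beyond about 0.55 rad.
- cover: Loose grey cover with its knobs, 140 (x) x 200 (y) mm, 0.3-0.5 kg; origin at the centre of its lower skirt edge, x from knob edge to tongue edge, z up. Skirt 24 mm deep on the knob edge and both sides (it stands on them), plate 24 to 28 mm up. Seated: plate on the box's rim, origin 64 mm over the airbox origin, same axes, 2 to 3 mm of play. A knob over 0.2 rad short of its stop locks it.
- cover_rib (a point): Grip point in the cover's grey grab rib, (20, 0, 50) mm in the cover's frame. The rib is 16 mm thick along the cover's x, 90 mm long along its y and 32 mm tall over the plate; its top is 10 mm above this point. To be pinched from above across its thickness.
- cover_tongues (a point): Point midway between the cover's two tongues (26 mm wide, 4 mm thick, at y = +/-55 mm), (78, 0, 26) mm in the cover's frame. They reach 13 mm into the slots, so lifted or drawn level the cover jams: tip it 0.2 to 0.45 rad, knob edge up, about the slots, then draw it 20 mm or more towards the knob edge and up.
- knob_left (a joint): Turn of the left red knob (rad): 0 fully locked, 1.571 fully released at a hard stop; starts at 0.1 to 0.45. Grows turning counter-clockwise seen from above; friction of about 0.08 N m holds it where it is left. Its grip bar lies along the cover's x at 0 and along the cover's y at 1.571 (bar yaw = cover yaw + this value).
- knob_mid (a joint): Turn of the middle red knob (rad): 0 fully locked, 1.571 fully released at a hard stop; starts at 0.1 to 0.45. Grows turning counter-clockwise seen from above; friction of about 0.08 N m holds it where it is left. Its grip bar lies along the cover's x at 0 and along the cover's y at 1.571 (bar yaw = cover yaw + this value).
- knob_right (a joint): Turn of the right red knob (rad): 0 fully locked, 1.571 fully released at a hard stop; starts at 0.1 to 0.45. Grows turning counter-clockwise seen from above; friction of about 0.08 N m holds it where it is left. Its grip bar lies along the cover's x at 0 and along the cover's y at 1.571 (bar yaw = cover yaw + this value).
- knob_left_grip (a point): On the turning axis of the left (+y) red knob, at (-40, 66, 54) mm in the cover's frame; turns with the knob. Grip bar: 38 mm long on this entry's own x, 12 mm thick (y), from 20 mm below this point to 8 mm above it, on a round flange 34 mm wide, 6 mm high. The cover's plate is 26 mm below. A white line marks the bar's own -x end, above a hidden pawl.
- knob_mid_grip (a point): On the turning axis of the middle red knob, at (-40, 0, 54) mm in the cover's frame; turns with the knob. Grip bar: 38 mm long on this entry's own x, 12 mm thick (y), from 20 mm below this point to 8 mm above it, on a round flange 34 mm wide, 6 mm high. The cover's plate is 26 mm below. A white line marks the bar's own -x end, above a hidden pawl.
- knob_right_grip (a point): On the turning axis of the right (-y) red knob, at (-40, -66, 54) mm in the cover's frame; turns with the knob. Grip bar: 38 mm long on this entry's own x, 12 mm thick (y), from 20 mm below this point to 8 mm above it, on a round flange 34 mm wide, 6 mm high. The cover's plate is 26 mm below. A white line marks the bar's own -x end, above a hidden pawl.
- mat: Fixed black rubber mat with green lines, 200 mm (x) x 240 mm (y), 4 mm thick, origin at the centre of its underside on the bench; on the other side of the bench from the air cleaner.
- mat_centre (a point): Middle of the mat's upper face, 4 mm above the bench.
- socket: Bystander: chrome spark plug socket standing upright, 29 mm diameter, 65 mm tall, between the air cleaner and the mat; origin at its foot.
- coupler: Bystander: white PVC coupler (open tube) standing upright, 48 mm diameter, 72 mm tall, between the air cleaner and the mat; origin at its foot.
- scraper: Bystander: blue plastic putty scraper, about 195 mm long along its own x, 75 mm wide, 16 mm thick, lying along the left side of the bench; origin on its underside about the middle.
- spray: Bystander: yellow aerosol can with red cap standing at the far side, 60 mm diameter, about 190 mm tall; origin at its foot.
- driver: Bystander: screwdriver with a yellow handle lying at the far side; origin on its underside.
- dowel_center (a point): Bystander: wooden dowel 25 mm diameter, 200 mm long, lying along the right side of the bench; this point is its centre, long axis its own x.

How it is judged:
By the outcome, as a careful person would: the job done as asked, in the order asked, and still so for the second after the job is handed in, with the robot touching nothing.
It also fails if it takes over 72 s, if anything falls off the work surface, if the arm or the gripper's body presses on something with over 40 N, if the wrist force passes 120 N, or if a joint passes its speed limit or range.

## Working session

There is one attempt and no reset: what is moved stays moved. The work goes in short steps, Python scripts to look and compute and a tool call to move; the robot and the scene stay as the last step left them, time stands still between calls to the robot, and variables do not carry over. Pictures are saved under pics/ and viewed, at most 10 in all, crops included, and the job is handed in when it is done.

Besides the shell and the picture viewer there is one more tool, called as name(argument=value, ...) on one line, values as JSON. send_rows: Moves the arm, as the interface text tells. Shifts and turns lie within -1 to 1; 1 stands for 250 mm of shift or 90 degrees of turn. Its arguments: {"type":"object","properties":{"moves":{"type":"array"},"grip":{"type":"number"}},"required":["moves"]}

```bash
mkdir -p pics; ls; python3 - <<'E'
from rig import readout, viewer
import cv2, numpy as np
s=readout.read_state(); print(s)
for n in ("top","scene"):
    p,d=viewer.capture(n); np.savez(f"pics/{n}0.npz",p=p,d=d); cv2.imwrite(f"pics/{n}0.png",p[:,:,::-1])
    print(viewer.camera_info(n))
print(viewer.camera_info("wrist"))
E
```

```text
pics
{'time_s': 0.0, 'joint_positions': array([-7.48001350e+01,  3.02801421e+01,  8.21559836e+01, -1.95591643e-04,
        6.76882896e+01, -1.02279752e+01]), 'qvel': array([ 0.08291485, -0.05044825,  0.06855387,  0.00248815, -0.04382086,
       -0.06610947]), 'tau': array([-4.78717611e-04, -4.40041208e+01, -1.76592940e+01,  6.32319669e-02,
        5.83075953e-02, -1.83431403e-04]), 'position': array([ 0.26818442, -0.56373342,  0.22156125]), 'tcp_rot': array([[ 9.03126317e-01,  4.29374577e-01, -5.72374252e-04],
       [ 4.29374789e-01, -9.03123969e-01,  2.09466147e-03],
       [ 3.82469479e-04, -2.13750698e-03, -9.99997642e-01]]), 'force': array([-0.44561462,  0.07203049, -1.23323083]), 'moment': array([-0.03494832, -0.00335291,  0.01075739]), 'grasp_force': 0.0, 'opening': 1.0026452733923625}
{'fx': 456.98451077052647, 'fy': 456.98451077052647, 'cx': 321.7120776393456, 'cy': 199.53093901185656, 'R': array([[ 0.02769781, -0.99960833,  0.00400341],
       [-0.99864542, -0.02784716, -0.04395303],
       [ 0.0440473 , -0.00278058, -0.99902558]]), 't': array([-0.01135287,  0.58976311,  1.52083498])}
{'fx': 493.9733865765341, 'fy': 493.9733865765341, 'cx': 323.10897921178747, 'cy': 200.4137559373488, 'R': array([[-0.55228152,  0.83363702, -0.00586791],
       [ 0.49688976,  0.32351954, -0.80525504],
       [-0.66939203, -0.44764318, -0.59289956]]), 't': array([ 0.31890396, -0.2245367 ,  1.86508913])}
{'fx': 277.90856999946936, 'fy': 277.90856999946936, 'cx': 315.6165342167289, 'cy': 195.9829936803844, 'tool_from_camera': array([[ 5.84632635e-04, -9.64796809e-01, -2.62995771e-01,
         7.21487462e-02],
       [ 9.99999609e-01,  7.38685198e-04, -4.86885074e-04,
         8.49144170e-04],
       [ 6.64016250e-04, -2.62995384e-01,  9.64796863e-01,
        -1.61765317e-01],
       [ 0.00000000e+00,  0.00000000e+00,  0.00000000e+00,
         1.00000000e+00]])}
```

View pics/top0.png

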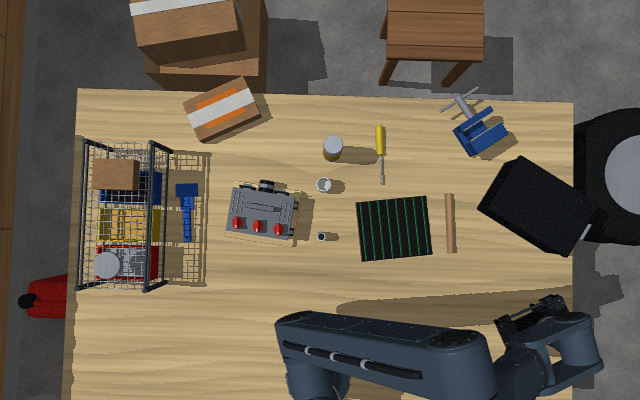

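The top view shows the airbox at (265,212) with its knobs at (236,223), (257,226) and (278,229), and the mat centre near (394,228). The socket is at (321,237) and the coupler at (324,185).

```bash
cat > h.py <<'E'
import numpy as np, cv2
from rig import readout, viewer
from scipy.spatial.transform import Rotation as Rn
def pose(name,s=None):
    """K params, camera->world R, camera centre"""
    c=viewer.camera_info(name)
    if name=="wrist":
        T=np.eye(4);T[:3,:3]=s["tcp_rot"];T[:3,3]=s["position"]
        W=T@c["tool_from_camera"]; return c,W[:3,:3],W[:3,3]
    R=c["R"]; return c,R.T,-R.T@c["t"]
def plane(P,px,z):
    c,R,o=P; px=np.atleast_2d(np.asarray(px,float))
    r=np.c_[(px[:,0]-c["cx"])/c["fx"],(px[:,1]-c["cy"])/c["fy"],np.ones(len(px))]@R.T
    return o+r*((z-o[2])/r[:,2])[:,None]
def red(p):
    h=cv2.cvtColor(p,cv2.COLOR_RGB2HSV)
    return (((h[...,0]<8)|(h[...,0]>172))&(h[...,1]>150)&(h[...,2]>90)).astype(np.uint8)
def blobs(m,amin,amax=1e9):
    n,l,st,ce=cv2.connectedComponentsWithStats(m)
    return [(ce[i],st[i],l==i) for i in range(1,n) if amin<st[i,4]<amax]
def cloud(P,d,step=1):
    c,R,o=P; v,u=np.nonzero(d>0); z=d[v,u]
    return np.c_[(u-c["cx"])/c["fx"]*z,(v-c["cy"])/c["fy"]*z,z]@R.T+o,u,v
def delta(s,pos,Rt):
    """shift (units 250mm) and turn (units 90deg) in current tool frame"""
    R0=s["tcp_rot"]; return np.r_[R0.T@(np.array(pos)-s["position"])/.25, Rn.from_matrix(R0.T@Rt).as_rotvec()/(np.pi/2)].round(3)
def down(yaw):  # tool z down; tool y (closing) at world angle yaw
    y=np.array([np.cos(yaw),np.sin(yaw),0]);z=np.array([0,0,-1.]);return np.c_[np.cross(y,z),y,z]
E
python3 - <<'E'
from h import *
f=np.load("pics/top0.npz");p,d=f["p"],f["d"];P=pose("top")
for c,st,m in blobs(red(p)[:300],12):
    print("red",c.round(1),st[4],plane(P,c,.122)[0].round(4))
g=cv2.cvtColor(p,cv2.COLOR_RGB2HSV)
m=((p.max(2)<70)|((g[...,0]>45)&(g[...,0]<90)&(g[...,1]>80))).astype(np.uint8); m[:180]=0;m[275:]=0;m[:,:345]=0;m[:,445:]=0
b=max(blobs(cv2.morphologyEx(m,cv2.MORPH_CLOSE,np.ones((5,5))),500),key=lambda b:b[1][4])
r=cv2.minAreaRect(np.argwhere(b[2])[:,::-1].astype(np.float32)); box=plane(P,cv2.boxPoints(r),.004)
print("mat",plane(P,r[0],.004).round(4),box.round(3).tolist())
for n,px in(("socket",(321,237)),("coupler",(324,185))): print(n,plane(P,px,.065).round(3))
X,u,v=cloud(P,d); k=(u>225)&(u<300)&(v>175)&(v<250)
print(np.histogram(X[k][:,2],bins=np.arange(0,.15,.01)))
E
```

```text
red [234.9 222. ] 53 [0.5075 0.2731 0.122 ]
red [239.9 222.3] 23 [0.5071 0.2577 0.122 ]
red [255.8 225. ] 54 [0.5001 0.2079 0.122 ]
red [260.8 225.7] 19 [0.4984 0.1924 0.122 ]
red [277.6 228.7] 78 [0.4906 0.1398 0.122 ]
red [ 48.9 291.2] 519 [0.2788 0.8381 0.122 ]
mat [[ 0.5005 -0.2405  0.004 ]] [[0.584, -0.109, 0.004], [0.616, -0.347, 0.004], [0.417, -0.371, 0.004], [0.386, -0.135, 0.004]]
socket [[0.466 0.004 0.065]]
coupler [[ 0.635 -0.001  0.065]]
(array([ 816,  557,  293,    9,    2,   22,   82,   82,  500, 1979,  131,
         40,  245,   27]), array([0.  , 0.01, 0.02, 0.03, 0.04, 0.05, 0.06, 0.07, 0.08, 0.09, 0.1 ,
       0.11, 0.12, 0.13, 0.14]))
```

View pics/scene0.png

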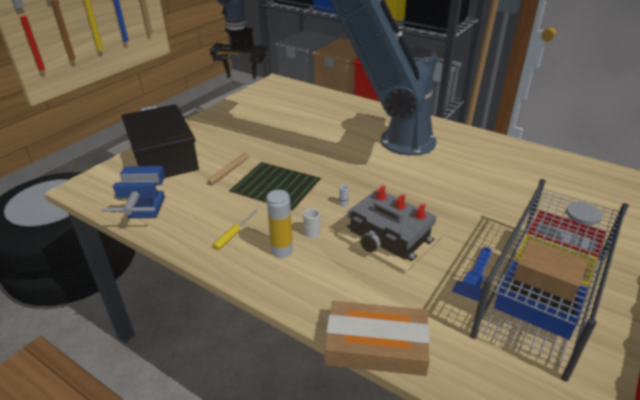

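```bash
python3 - <<'E'
from h import *
s=readout.read_state()
print(delta(s,(.38,-.2,.25),down(np.radians(-72))))
print(delta(s,(.49,.19,.25),down(np.radians(-80))))
E
```

```text
[ 1.029e+00 -1.122e+00 -1.110e-01 -1.000e-03 -0.000e+00  8.300e-02]
[ 2.096e+00 -2.342e+00 -1.080e-01 -1.000e-03 -0.000e+00  1.710e-01]
```

send_rows(moves=[[0.05, -0.06, -0.02, 0, 0, 0], [0.17, -0.19, -0.05, 0, 0, 0.02], [0.29, -0.32, -0.08, 0, 0, 0.03], [0.42, -0.46, -0.11, 0, 0, 0.05], [0.55, -0.6, -0.11, 0, 0, 0.06], [0.67, -0.74, -0.11, 0, 0, 0.08], [0.8, -0.88, -0.11, 0, 0, 0.08], [0.87, -0.96, -0.11, 0, 0, 0.09]])

```text
time_s: 0.9
position: [0.3614, -0.2503, 0.2497]
tcp_rot: [[0.954, 0.299, -0.001], [0.299, -0.954, 0.003], [-0.0, -0.003, -1.0]]
force: [0.4, -0.3, 0.3]
opening: 1.001
grasp_force: 0.0
```

```bash
python3 - <<'E'
from h import *
s=readout.read_state()
print(s["time_s"],s["position"],delta(s,(.49,.19,.25),down(np.radians(-80))))
E
```

```text
0.9 [ 0.36136454 -0.25028629  0.2496955 ] [ 1.018 -1.527  0.003 -0.002  0.     0.082]
```

send_rows(moves=[[0.05, -0.08, 0, 0, 0, 0], [0.15, -0.24, 0, 0, 0, 0.02], [0.26, -0.4, 0, 0, 0, 0.03], [0.37, -0.56, 0, 0, 0, 0.05], [0.48, -0.72, 0, 0, 0, 0.06], [0.58, -0.88, 0, 0, 0, 0.08], [0.66, -1.0, 0, 0, 0, 0.08]])

```text
time_s: 1.6
position: [0.4446, 0.0362, 0.2499]
tcp_rot: [[0.984, 0.177, -0.001], [0.177, -0.984, 0.0], [-0.0, -0.001, -1.0]]
force: [1.3, -0.0, 0.3]
opening: 1.0
grasp_force: 0.0
```

```bash
python3 - <<'E'
from h import *
s=readout.read_state()
print(s["time_s"],s["position"],delta(s,(.49,.19,.25),down(np.radians(-80))))
E
```

```text
1.6 [0.44457287 0.03617035 0.24989426] [ 0.288 -0.573 -0.    -0.     0.     0.002]
```

send_rows(moves=[[0.08, -0.15, 0, 0, 0, 0], [0.17, -0.33, 0, 0, 0, 0], [0.25, -0.5, 0, 0, 0, 0], [0.28, -0.57, 0, 0, 0, 0], [0.28, -0.57, 0, 0, 0, 0], [0.28, -0.57, 0, 0, 0, 0]], grip=0.45)

```text
time_s: 2.2
position: [0.488, 0.186, 0.2495]
tcp_rot: [[0.984, 0.177, -0.002], [0.177, -0.984, -0.001], [-0.002, 0.001, -1.0]]
force: [-0.1, -0.8, -0.4]
opening: 0.54
grasp_force: 0.0
```

```bash
python3 - <<'E'
from h import *
s=readout.read_state();P=pose("wrist",s)
p,d=viewer.capture("wrist"); np.savez("pics/w1.npz",p=p,d=d); cv2.imwrite("pics/w1.png",p[:,:,::-1])
print(s["position"],np.abs(s["qvel"]).max(),s["opening"])
for c,st,m in blobs(red(p),60): print("red",c.round(1),st,plane(P,c,.126)[0].round(4))
X,u,v=cloud(P,d); print(len(X))
E
```

```text
[0.48797654 0.18598125 0.24953598] 1.723471258950964 0.5403256132988359
red [244.9 156.3] [231 140  30  37 796] [0.5111 0.263  0.126 ]
red [301.2 174. ] [287 158  29  38 715] [0.5033 0.2033 0.126 ]
red [ 29.9 205.2] [   0  172   62   79 3643] [0.4179 0.4844 0.126 ]
red [355.6 191.4] [342 175  28  38 713] [0.495  0.1435 0.126 ]
251858
```

View pics/w1.png

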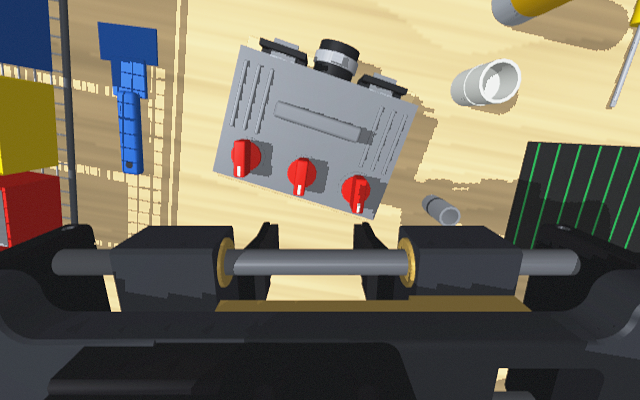

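The wrist view shows the seated cover with its knobs at (245,156), (301,174) and (356,191), their white marks toward the robot. The rib is near (323,120), and nothing blocks the way.

```bash
python3 - <<'E'
from h import *
f=np.load("pics/w1.npz");p,d=f["p"],f["d"]
s=readout.read_state();P=pose("wrist",s)
X,u,v=cloud(P,d)
G=[]
for (cx,cy) in ((245,156),(301,174),(356,191)):
    k=(abs(u-cx)<26)&(abs(v-cy)<32)&(X[:,2]>.108)
    z=X[k][:,2]; top=np.percentile(z,90); t=X[k&(X[:,2]>top-.004)][:,:2]
    r=cv2.minAreaRect((t*1000).astype(np.float32)); c=np.array(r[0])/1000
    w,V=np.linalg.eigh(np.cov(t.T)); a=np.degrees(np.arctan2(V[1,1],V[0,1])); a=(a+90)%180-90
    print("bar",k.sum(),len(t),top.round(4),c.round(4),t.mean(0).round(4),np.round(r[1],1),round(a,1)); G.append(c)
k=(u>265)&(u<385)&(v>90)&(v<150)&(X[:,2]>.112)
t=X[k]; r=cv2.minAreaRect((t[:,:2]*1000).astype(np.float32)); print("rib",np.percentile(t[:,2],90).round(4),r)
y=G[0]-G[2]; yaw=np.degrees(np.arctan2(y[1],y[0]))-90; print("yaw",yaw,np.linalg.norm(y))
k=(X[:,2]>.085)&(X[:,2]<.1)&(u>200)&(u<425)&(v>30)&(v<225);print("plate z",np.median(X[k][:,2]))
t=X[k]; print("plate",cv2.minAreaRect((t[:,:2]*1000).astype(np.float32)))
E
```

```text
bar 543 425 0.1265 [0.5076 0.2681] [0.5085 0.2681] [38.  11.5] 5.3
bar 422 401 0.1264 [0.4992 0.2033] [0.4996 0.2033] [37.6 11.9] 1.7
bar 492 398 0.1265 [0.4895 0.1423] [0.4915 0.1389] [38.2 24.5] 9.0
rib 0.1244 ((558.3167114257812, 195.43441772460938), (89.7235336303711, 16.61261558532715), 82.47979736328125)
yaw -8.18886511508218 0.1270171520907159
plate z 0.09175475479726486
plate ((546.97314453125, 197.04898071289062), (200.6268310546875, 157.30833435058594), 82.47943878173828)
```

```bash
cat >> h.py <<'E'
YAW=-7.5
K=dict(left=((.5075,.2684),5.3),mid=((.499,.2033),1.7),right=((.4905,.1383),9.0))
def knob(n,z=.106):
    s=readout.read_state(); (x,y),a=K[n]; print(s["time_s"],delta(s,(x,y,z),down(np.radians(a-90))))
E
python3 -c "from h import *; knob('left')"
```

```text
2.25 [ 0.136 -0.313  0.574  0.     0.001  0.054]
```

send_rows(moves=[[0.06, -0.14, 0.1, 0, 0, 0.02], [0.12, -0.28, 0.25, 0, 0, 0.04], [0.136, -0.313, 0.32, 0, 0, 0.054], [0.136, -0.313, 0.4, 0, 0, 0.054], [0.136, -0.313, 0.48, 0, 0, 0.054], [0.136, -0.313, 0.55, 0, 0, 0.054], [0.136, -0.313, 0.574, 0, 0, 0.054], [0.136, -0.313, 0.574, 0, 0, 0.054]])

```text
time_s: 3.05
position: [0.5079, 0.2677, 0.1059]
tcp_rot: [[0.996, 0.09, -0.002], [0.09, -0.996, -0.001], [-0.002, 0.001, -1.0]]
force: [-0.1, 0.5, -1.0]
opening: 0.447
grasp_force: 0.0
```

send_rows(moves=[[0, 0, 0, 0, 0, 0], [0, 0, 0, 0, 0, 0], [0, 0, 0, 0, 0, 0], [0, 0, 0, 0, 0, 0], [0, 0, 0, 0, 0, 0]], grip=0)

```text
time_s: 3.55
position: [0.5086, 0.2694, 0.1072]
tcp_rot: [[0.996, 0.092, 0.001], [0.092, -0.996, 0.001], [0.001, -0.0, -1.0]]
force: [-0.4, 0.6, 1.8]
opening: 0.136
grasp_force: 30.0
```

send_rows(moves=[[0, 0, 0, 0, 0, -0.06], [0, 0, 0, 0, 0, -0.15], [0, 0, 0, 0, 0, -0.24], [0, 0, 0, 0, 0, -0.33], [0, 0, 0, 0, 0, -0.42], [0, 0, 0, 0, 0, -0.51], [0, 0, 0, 0, 0, -0.6], [0, 0, 0, 0, 0, -0.69], [0, 0, 0, 0, 0, -0.78], [0, 0, 0, 0, 0, -0.85], [0, 0, 0, 0, 0, -0.9], [0, 0, 0, 0, 0, -0.9]])

```text
time_s: 4.75
position: [0.5071, 0.27, 0.1071]
tcp_rot: [[0.068, 0.998, -0.002], [0.998, -0.068, 0.002], [0.002, -0.002, -1.0]]
force: [-4.2, 2.3, 6.3]
opening: 0.138
grasp_force: 30.6
```

```bash
python3 -c "
from h import *; s=readout.read_state(); print(s['moment'],s['force'],s['opening'],np.degrees(np.arctan2(*s['tcp_rot'][[1,0],1])))"
```

```text
[ 0.44014097  0.58216584 -0.65331697] [-4.2495656   2.26392918  6.29808227] 0.1379130809198507 -3.894389493008673
```

send_rows(moves=[[0, 0, 0, 0, 0, 0], [0, 0, 0, 0, 0, 0], [0, 0, 0, 0, 0, 0], [0, 0, -0.08, 0, 0, 0], [0, 0, -0.18, 0, 0, 0], [0, 0, -0.22, 0, 0, 0]], grip=0.45)

```text
time_s: 5.35
position: [0.5099, 0.2693, 0.1633]
tcp_rot: [[0.065, 0.998, 0.004], [0.998, -0.065, 0.001], [0.001, 0.004, -1.0]]
force: [0.2, -0.9, -0.3]
opening: 0.439
grasp_force: 0.0
```

```bash
python3 -c "from h import *; knob('mid')"
```

```text
5.35 [-0.266 -0.027  0.229  0.001 -0.002  0.939]
```

send_rows(moves=[[-0.06, 0, 0, 0, 0, 0.08], [-0.13, -0.01, 0, 0, 0, 0.17], [-0.2, -0.02, 0, 0, 0, 0.26], [-0.25, -0.027, 0, 0, 0, 0.35], [-0.266, -0.027, 0, 0, 0, 0.44], [-0.266, -0.027, 0, 0, 0, 0.53], [-0.266, -0.027, 0, 0, 0, 0.62], [-0.266, -0.027, 0, 0, 0, 0.71], [-0.266, -0.027, 0, 0, 0, 0.8], [-0.266, -0.027, 0.01, 0, 0, 0.89], [-0.266, -0.027, 0.06, 0, 0, 0.939], [-0.266, -0.027, 0.1, 0, 0, 0.939]])

```text
time_s: 6.55
position: [0.4973, 0.203, 0.1359]
tcp_rot: [[1.0, 0.031, 0.0], [0.031, -1.0, -0.0], [0.0, 0.0, -1.0]]
force: [0.1, -1.3, 0.1]
opening: 0.449
grasp_force: 0.0
```

```bash
python3 -c "from h import *; knob('mid')"
```

```text
6.55 [ 0.007 -0.001  0.119  0.    -0.     0.001]
```

send_rows(moves=[[0.003, 0, 0.06, 0, 0, 0], [0.005, 0, 0.11, 0, 0, 0], [0.005, 0, 0.119, 0, 0, 0], [0.005, 0, 0.119, 0, 0, 0]])

```text
time_s: 6.95
position: [0.4982, 0.2031, 0.1061]
tcp_rot: [[1.0, 0.031, -0.002], [0.031, -1.0, -0.0], [-0.002, 0.0, -1.0]]
force: [0.8, 0.5, 0.2]
opening: 0.451
grasp_force: 0.0
```

send_rows(moves=[[0, 0, 0, 0, 0, 0], [0, 0, 0, 0, 0, 0], [0, 0, 0, 0, 0, 0], [0, 0, 0, 0, 0, 0], [0, 0, 0, 0, 0, 0]], grip=0)

```text
time_s: 7.45
position: [0.4987, 0.2031, 0.1072]
tcp_rot: [[1.0, 0.031, 0.001], [0.031, -1.0, -0.0], [0.001, 0.0, -1.0]]
force: [0.1, -1.8, 1.9]
opening: 0.136
grasp_force: 30.0
```

send_rows(moves=[[0, 0, 0, 0, 0, -0.06], [0, 0, 0, 0, 0, -0.15], [0, 0, 0, 0, 0, -0.24], [0, 0, 0, 0, 0, -0.33], [0, 0, 0, 0, 0, -0.42], [0, 0, 0, 0, 0, -0.51], [0, 0, 0, 0, 0, -0.6], [0, 0, 0, 0, 0, -0.69], [0, 0, 0, 0, 0, -0.78], [0, 0, 0, 0, 0, -0.86], [0, 0, 0, 0, 0, -0.94], [0, 0, 0, 0, 0, -0.94]])

```text
time_s: 8.65
position: [0.4984, 0.2031, 0.1072]
tcp_rot: [[0.066, 0.998, -0.0], [0.998, -0.066, 0.0], [0.0, -0.0, -1.0]]
force: [-1.8, -1.6, 3.2]
opening: 0.134
grasp_force: 30.3
```

```bash
python3 -c "
from h import *; s=readout.read_state(); print(s['moment'],s['force'],s['opening'],np.degrees(np.arctan2(*s['tcp_rot'][[1,0],1])))"
```

```text
[-0.2493773   0.10208456 -0.52581615] [-1.80959096 -1.58540651  3.23164519] 0.13356909308933362 -3.786250048050481
```

Stop reached again; release and go to the right knob.

send_rows(moves=[[0, 0, 0, 0, 0, 0], [0, 0, 0, 0, 0, 0], [0, 0, 0, 0, 0, 0], [0, 0, -0.08, 0, 0, 0], [0, 0, -0.18, 0, 0, 0], [0, 0, -0.22, 0, 0, 0]], grip=0.45)

```text
time_s: 9.25
position: [0.4998, 0.2036, 0.1635]
tcp_rot: [[0.064, 0.998, 0.003], [0.998, -0.064, 0.001], [0.001, 0.003, -1.0]]
force: [0.1, 0.7, 0.6]
opening: 0.447
grasp_force: 0.0
```

```bash
python3 -c "from h import *; knob('right')"
```

```text
9.25 [-0.263 -0.021  0.23   0.001 -0.002  0.859]
```

send_rows(moves=[[-0.06, 0, 0, 0, 0, 0.08], [-0.13, -0.01, 0, 0, 0, 0.17], [-0.2, -0.02, 0, 0, 0, 0.26], [-0.25, -0.021, 0, 0, 0, 0.35], [-0.263, -0.021, 0, 0, 0, 0.44], [-0.263, -0.021, 0, 0, 0, 0.53], [-0.263, -0.021, 0, 0, 0, 0.62], [-0.263, -0.021, 0, 0, 0, 0.71], [-0.263, -0.021, 0, 0, 0, 0.8], [-0.263, -0.021, 0.02, 0, 0, 0.859], [-0.263, -0.021, 0.06, 0, 0, 0.859], [-0.263, -0.021, 0.1, 0, 0, 0.859]])

```text
time_s: 10.45
position: [0.489, 0.138, 0.136]
tcp_rot: [[0.987, 0.159, -0.0], [0.159, -0.987, -0.0], [-0.0, 0.0, -1.0]]
force: [0.2, -0.8, -0.7]
opening: 0.447
grasp_force: 0.0
```

```bash
python3 - <<'E'
from h import *
knob('right')
s=readout.read_state();P=pose("wrist",s);p,d=viewer.capture("wrist");X,u,v=cloud(P,d)
m=red(p)[v,u]>0
for n in K:
    c=np.array(K[n][0]); t=X[m&(np.linalg.norm(X[:,:2]-c,axis=1)<.03)&(X[:,2]>.12)][:,:2]
    if len(t)<50: print(n,len(t)); continue
    w,V=np.linalg.eigh(np.cov(t.T)); print(n,len(t),t.mean(0).round(4),np.degrees(np.arctan2(V[1,1],V[0,1]))%180)
E
```

```text
10.45 [ 0.006 -0.     0.12   0.     0.     0.002]
left 1142 [0.5074 0.2679] 85.05185101420084
mid 1033 [0.5007 0.2033] 85.54963434770893
right 817 [0.4968 0.1379] 7.050459249845801
```

send_rows(moves=[[0.003, 0, 0.06, 0, 0, 0], [0.006, 0, 0.11, 0, 0, 0], [0.006, 0, 0.12, 0, 0, 0], [0.006, 0, 0.12, 0, 0, 0]])

```text
time_s: 10.9
position: [0.4901, 0.1381, 0.106]
tcp_rot: [[0.987, 0.158, -0.002], [0.158, -0.987, -0.0], [-0.002, -0.0, -1.0]]
force: [0.2, 1.1, -0.0]
opening: 0.453
grasp_force: 0.0
```

send_rows(moves=[[0, 0, 0, 0, 0, 0], [0, 0, 0, 0, 0, 0], [0, 0, 0, 0, 0, 0], [0, 0, 0, 0, 0, 0], [0, 0, 0, 0, 0, 0]], grip=0)

```text
time_s: 11.4
position: [0.4908, 0.1381, 0.1072]
tcp_rot: [[0.988, 0.157, 0.001], [0.157, -0.988, -0.0], [0.001, 0.0, -1.0]]
force: [0.0, -0.7, 1.7]
opening: 0.134
grasp_force: 29.8
```

send_rows(moves=[[0, 0, 0, 0, 0, -0.06], [0, 0, 0, 0, 0, -0.15], [0, 0, 0, 0, 0, -0.24], [0, 0, 0, 0, 0, -0.33], [0, 0, 0, 0, 0, -0.42], [0, 0, 0, 0, 0, -0.51], [0, 0, 0, 0, 0, -0.6], [0, 0, 0, 0, 0, -0.69], [0, 0, 0, 0, 0, -0.77], [0, 0, 0, 0, 0, -0.84], [0, 0, 0, 0, 0, -0.88], [0, 0, 0, 0, 0, -0.88]])

```text
time_s: 12.6
position: [0.4914, 0.1378, 0.1072]
tcp_rot: [[0.033, 0.999, 0.002], [0.999, -0.033, -0.0], [-0.0, 0.002, -1.0]]
force: [1.1, -2.8, 1.9]
opening: 0.139
grasp_force: 30.5
```

```bash
python3 -c "
from h import *; s=readout.read_state(); print(s['moment'],s['force'],s['opening'],np.degrees(np.arctan2(*s['tcp_rot'][[1,0],1])))"
```

```text
[-0.46081234 -0.27685938 -0.55320687] [ 1.06209338 -2.76486032  1.85040059] 0.1392979817916652 -1.875506451831281
```

send_rows(moves=[[0, 0, 0, 0, 0, 0], [0, 0, 0, 0, 0, 0], [0, 0, 0, 0, 0, 0], [0, 0, -0.08, 0, 0, 0], [0, 0, -0.2, 0, 0, 0], [0.03, 0, -0.36, 0, 0, 0], [0.07, 0, -0.44, 0, 0, 0], [0.08, 0, -0.46, 0, 0, 0], [0.08, 0, -0.46, 0, 0, 0]], grip=0.45)

```text
time_s: 13.5
position: [0.4911, 0.1586, 0.222]
tcp_rot: [[0.029, 1.0, 0.001], [1.0, -0.029, -0.0], [0.0, 0.001, -1.0]]
force: [-0.4, -0.6, 0.4]
opening: 0.447
grasp_force: 0.0
```

```bash
python3 - <<'E'
from h import *
s=readout.read_state();P=pose("wrist",s);p,d=viewer.capture("wrist");X,u,v=cloud(P,d)
cv2.imwrite("pics/w2.png",p[:,:,::-1]); print(s["position"],np.abs(s["qvel"]).max())
m=red(p)[v,u]>0
for n in K:
    c=np.array(K[n][0]); t=X[m&(np.linalg.norm(X[:,:2]-c,axis=1)<.03)&(X[:,2]>.12)][:,:2]
    if len(t)<50: print(n,len(t)); continue
    w,V=np.linalg.eigh(np.cov(t.T)); print(n,len(t),t.mean(0).round(4),np.degrees(np.arctan2(V[1,1],V[0,1]))%180)
t=X[(np.linalg.norm(X[:,:2]-[.558,.195],axis=1)<.055)&(X[:,2]>.115)&(X[:,2]<.135)&~m]
print("rib",len(t),cv2.minAreaRect((t[:,:2]*1000).astype(np.float32)))
print(delta(s,(.5585,.1955,.110),down(np.radians(-7.5))))
E
```

```text
[0.49107667 0.1585528  0.22202793] 1.954669229690744
left 577 [0.5054 0.2702] 83.98720857412897
mid 474 [0.4988 0.2056] 84.02087439522438
right 406 [0.4922 0.141 ] 84.62784383293322
rib 1753 ((558.1853637695312, 197.94387817382812), (89.80410766601562, 16.893619537353516), 84.23567962646484)
[ 0.156  0.265  0.448  0.001 -0.     0.065]
```

View pics/w2.png

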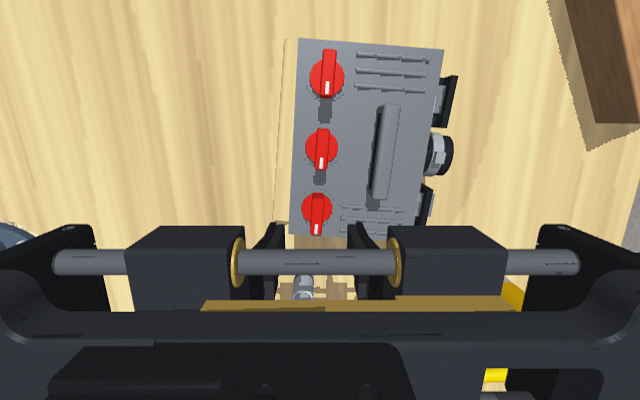

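The wrist view shows all three bars along the cover's y, at (327,75), (321,149) and (316,210), so every knob is released. The rib is clear at (386,150).

```bash
python3 - <<'E'
from h import *
s=readout.read_state()
print(delta(s,(.558,.197,.100),down(np.radians(-6))))
E
```

```text
[ 0.164  0.267  0.484 -0.001  0.     0.048]
```

send_rows(moves=[[0.07, 0.11, 0.05, 0, 0, 0.02], [0.14, 0.24, 0.15, 0, 0, 0.04], [0.164, 0.267, 0.26, 0, 0, 0.048], [0.164, 0.267, 0.36, 0, 0, 0.048], [0.164, 0.267, 0.44, 0, 0, 0.048], [0.164, 0.267, 0.48, 0, 0, 0.048], [0.164, 0.267, 0.484, 0, 0, 0.048], [0.164, 0.267, 0.484, 0, 0, 0.048]])

```text
time_s: 14.35
position: [0.5591, 0.1968, 0.1004]
tcp_rot: [[0.106, 0.994, -0.001], [0.994, -0.106, -0.0], [-0.0, -0.001, -1.0]]
force: [0.6, 0.6, 0.2]
opening: 0.45
grasp_force: 0.0
```

send_rows(moves=[[0, 0, 0, 0, 0, 0], [0, 0, 0, 0, 0, 0], [0, 0, 0, 0, 0, 0], [0, 0, 0, 0, 0, 0], [0, 0, 0, 0, 0, 0]], grip=0)

```text
time_s: 14.85
position: [0.5581, 0.1973, 0.1015]
tcp_rot: [[0.106, 0.994, -0.002], [0.994, -0.106, 0.0], [-0.0, -0.002, -1.0]]
force: [-3.6, 0.7, 6.2]
opening: 0.181
grasp_force: 30.0
```

```bash
python3 - <<'E'
from h import *
s=readout.read_state(); print(s["position"],s["force"],s["moment"],s["opening"])
# hinge point from rib grasp: rib axis at finger centre
a=np.radians(-6); ex=np.array([np.cos(a),np.sin(a),0]);ey=np.array([-np.sin(a),np.cos(a),0])
p0=s["position"]; H=p0+.057*ex; H[2]=.089
R0=s["tcp_rot"]
def tgt(th,back=0,up=0):
    Q=Rn.from_rotvec(ey*th).as_matrix(); return H+Q@(p0-H)-back*ex+[0,0,up],Q@R0
for th in np.arange(.03,.31,.03): print(round(th,2),delta(s,*tgt(th)))
E
```

```text
[0.55808294 0.19725997 0.1014504 ] [-3.62210901  0.69884004  6.17935723] [ 0.06809745  0.52167242 -0.01840326] 0.18094205854314313
0.03 [ 0.     0.002 -0.007  0.019 -0.    -0.   ]
0.06 [ 0.     0.003 -0.014  0.038 -0.    -0.   ]
0.09 [ 0.     0.005 -0.02   0.057 -0.    -0.   ]
0.12 [ 0.     0.008 -0.027  0.076 -0.    -0.   ]
0.15 [ 0.     0.01  -0.034  0.095 -0.    -0.   ]
0.18 [ 0.     0.013 -0.04   0.115 -0.    -0.   ]
0.21 [ 0.     0.015 -0.046  0.134 -0.    -0.   ]
0.24 [ 0.     0.018 -0.053  0.153 -0.    -0.   ]
0.27 [ 0.     0.021 -0.059  0.172 -0.    -0.   ]
0.3 [ 0.     0.025 -0.065  0.191 -0.    -0.   ]
```

send_rows(moves=[[0, 0.001, -0.004, 0.01, 0, 0], [0, 0.003, -0.014, 0.038, 0, 0], [0, 0.005, -0.02, 0.057, 0, 0], [0, 0.008, -0.027, 0.076, 0, 0], [0, 0.01, -0.034, 0.095, 0, 0], [0, 0.01, -0.034, 0.095, 0, 0]])

```text
time_s: 15.45
position: [0.562, 0.197, 0.1094]
tcp_rot: [[0.107, 0.983, -0.149], [0.994, -0.106, 0.017], [0.001, -0.15, -0.989]]
force: [-3.7, 0.5, 3.8]
opening: 0.182
grasp_force: 30.1
```

```bash
python3 - <<'E'
from h import *
s=readout.read_state(); print(s["position"],s["force"],s["moment"],s["opening"])
E
```

```text
[0.56201791 0.19697149 0.10938752] [-3.65139432  0.468011    3.81058714] [ 0.16273835  0.03912703 -0.15064942] 0.1817131478482459
```

```bash
cat > tip.py <<'E'
from h import *
s=readout.read_state(); a=np.radians(-6); ex=np.array([np.cos(a),np.sin(a),0]);ey=np.array([-np.sin(a),np.cos(a),0])
R0=s["tcp_rot"]; p0=s["position"]; H=np.array([.55808,.19726,0])+.057*ex; H[2]=.089
def tgt(th,back=0,up=0):
    Q=Rn.from_rotvec(ey*th).as_matrix(); return H+Q@(p0-H)-back*ex+[0,0,up],Q@R0
E
python3 - <<'E'
from tip import *
for th,b,u in ((.04,.0005,.0005),(.08,.001,.001),(.12,.0015,.001),(.16,.002,.001)): print(delta(s,*tgt(th,b,u)))
E
```

```text
[ 0.    -0.    -0.011  0.025 -0.     0.   ]
[ 0.     0.    -0.021  0.051 -0.     0.   ]
[ 0.     0.001 -0.029  0.076 -0.     0.   ]
[ 0.     0.002 -0.038  0.102 -0.     0.   ]
```

send_rows(moves=[[0, 0, -0.011, 0.025, 0, 0], [0, 0, -0.021, 0.051, 0, 0], [0, 0, -0.029, 0.076, 0, 0], [0, 0.001, -0.038, 0.102, 0, 0], [0, 0.001, -0.038, 0.102, 0, 0]])

```text
time_s: 15.95
position: [0.5654, 0.1966, 0.118]
tcp_rot: [[0.107, 0.948, -0.299], [0.994, -0.102, 0.033], [0.001, -0.301, -0.954]]
force: [0.4, 0.1, -0.6]
opening: 0.182
grasp_force: 30.1
```

```bash
python3 - <<'E'
from tip import *
print(s["position"],s["force"],s["moment"],s["opening"])
p,d=viewer.capture("wrist"); cv2.imwrite("pics/w3.png",p[:,:,::-1])
# draw back, rising; keep tilt
for b,u in ((.006,.001),(.014,.004),(.022,.008),(.03,.016),(.035,.03),(.04,.06)): print(delta(s,*tgt(0,b,u)))
E
```

```text
[0.5654261  0.19659736 0.11797607] [ 0.40743073  0.08645888 -0.64819516] [ 0.13000534 -0.84022659 -0.31103637] 0.18160303756350432
[-0.    -0.024  0.003  0.     0.     0.   ]
[-0.    -0.058  0.002  0.     0.     0.   ]
[-0.    -0.094 -0.004  0.     0.     0.   ]
[-0.    -0.134 -0.025  0.     0.     0.   ]
[-0.    -0.17  -0.072  0.     0.     0.   ]
[-0.    -0.225 -0.181  0.     0.     0.   ]
```

View pics/w3.png

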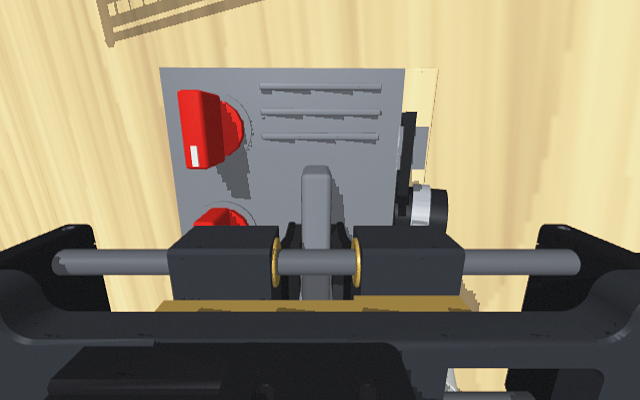

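The cover is tipped about 0.30 rad, the rib is held at (315,190), and the forces are near zero. Draw back and up.

send_rows(moves=[[0, -0.012, 0.001, 0, 0, 0], [0, -0.024, 0.002, 0, 0, 0], [0, -0.042, 0.001, 0, 0, 0], [0, -0.058, 0, 0, 0, 0], [0, -0.076, -0.001, 0, 0, 0], [0, -0.094, -0.004, 0, 0, 0], [0, -0.094, -0.004, 0, 0, 0]])

```text
time_s: 16.7
position: [0.5403, 0.1992, 0.127]
tcp_rot: [[0.105, 0.947, -0.304], [0.994, -0.1, 0.032], [-0.0, -0.306, -0.952]]
force: [0.1, 0.2, -3.2]
opening: 0.184
grasp_force: 30.0
```

```bash
python3 - <<'E'
from tip import *
print(s["position"],s["force"],s["moment"],s["opening"])
for b,u in ((.008,.01),(.012,.03),(.015,.06),(.02,.12)): print(delta(s,*tgt(0,b,u)))
E
```

```text
[0.54027002 0.19919364 0.12700989] [ 0.06256967  0.21200344 -3.16647846] [-0.06135551 -0.62500603 -0.05139047] 0.1839539242998743
[-0.    -0.043 -0.028  0.     0.     0.   ]
[-0.    -0.082 -0.1    0.     0.     0.   ]
[-0.   -0.13 -0.21  0.    0.    0.  ]
[-0.    -0.223 -0.433  0.     0.     0.   ]
```

send_rows(moves=[[0, -0.02, -0.012, 0, 0, 0], [0, -0.043, -0.028, 0, 0, 0], [0, -0.06, -0.06, 0, 0, 0], [0, -0.08, -0.11, 0, 0, 0], [0, -0.11, -0.18, 0, 0, 0], [0, -0.15, -0.28, 0, 0, 0], [0, -0.19, -0.37, 0, 0, 0], [0, -0.223, -0.43, 0, 0, 0], [0, -0.223, -0.43, 0, 0, 0]])

```text
time_s: 17.6
position: [0.5225, 0.2016, 0.2498]
tcp_rot: [[0.106, 0.949, -0.296], [0.994, -0.1, 0.033], [0.002, -0.298, -0.955]]
force: [1.3, 0.9, -3.9]
opening: 0.182
grasp_force: 30.0
```

```bash
python3 - <<'E'
from tip import *
print(s["position"],s["force"],s["moment"],s["opening"])
print(delta(s,(.50,.03,.24),down(np.radians(-2))))
a=np.radians(7.5); rib=np.array([.5005,-.2405])+.02*np.array([np.cos(a),np.sin(a)])
print(rib,delta(s,(*rib,.20),down(a)))
f=np.load("pics/scene0.npz");p=f["p"];P=pose("scene")
h=cv2.cvtColor(p,cv2.COLOR_RGB2HSV); m=((p.max(2)<60)|((h[...,0]>45)&(h[...,0]<90)&(h[...,1]>80))).astype(np.uint8)
w=np.zeros_like(m);w[155:215,225:325]=m[155:215,225:325]
b=max(blobs(cv2.morphologyEx(w,cv2.MORPH_CLOSE,np.ones((5,5))),300),key=lambda b:b[1][4])
q=cv2.approxPolyDP(cv2.convexHull(np.argwhere(b[2])[:,::-1].astype(np.int32)),5,True)[:,0]
print(q.tolist(),plane(P,q,.004).round(3).tolist())
E
```

```text
[0.52253826 0.2015611  0.24984973] [ 1.31881138  0.88673721 -3.91827074] [-0.04754053 -0.62471476  0.01622265] 0.18194624238721313
[-0.692 -0.005  0.042 -0.193 -0.008 -0.045]
[ 0.5203289  -0.23788948] [-1.749  0.227  0.135 -0.192 -0.024 -0.149]
[[318, 179], [292, 207], [233, 190], [261, 164]] [[0.403, -0.136, 0.004], [0.575, -0.117, 0.004], [0.606, -0.332, 0.004], [0.434, -0.357, 0.004]]
```

send_rows(moves=[[-0.03, 0, 0, -0.01, 0, 0], [-0.1, 0, 0.01, -0.03, 0, -0.005], [-0.21, 0, 0.02, -0.06, 0, -0.01], [-0.34, 0, 0.03, -0.09, 0, -0.02], [-0.48, 0, 0.04, -0.12, 0, -0.03], [-0.62, 0, 0.04, -0.15, 0, -0.04], [-0.76, 0, 0.05, -0.18, -0.01, -0.05], [-0.88, 0.02, 0.05, -0.193, -0.01, -0.055], [-1.0, 0.03, 0.05, -0.193, -0.01, -0.06]])

```text
time_s: 18.5
position: [0.4955, -0.0488, 0.2308]
tcp_rot: [[0.011, 1.0, -0.009], [1.0, -0.011, 0.0], [0.0, -0.009, -1.0]]
force: [-0.1, 0.5, -4.6]
opening: 0.182
grasp_force: 30.0
```

```bash
python3 - <<'E'
from h import *
s=readout.read_state(); print(s["position"],s["force"],s["opening"])
a=np.radians(7.3); rib=np.array([.502,-.2395])+.02*np.array([np.cos(a),np.sin(a)])
print(rib,delta(s,(*rib,.20),down(a)))
E
```

```text
[ 0.49554016 -0.04875472  0.23081172] [-0.13086301  0.53193223 -4.6384525 ] 0.1816997678715534
[ 0.52183789 -0.23695871] [-0.752  0.114  0.122 -0.006 -0.001 -0.088]
```

send_rows(moves=[[-0.08, 0.01, 0, 0, 0, -0.01], [-0.2, 0.03, 0.02, 0, 0, -0.02], [-0.33, 0.05, 0.04, 0, 0, -0.04], [-0.46, 0.07, 0.06, 0, 0, -0.06], [-0.58, 0.09, 0.09, 0, 0, -0.07], [-0.68, 0.105, 0.11, 0, 0, -0.08], [-0.74, 0.114, 0.12, -0.006, 0, -0.088], [-0.752, 0.114, 0.122, -0.006, 0, -0.088], [-0.752, 0.114, 0.122, -0.006, 0, -0.088]])

```text
time_s: 19.4
position: [0.5229, -0.2358, 0.2003]
tcp_rot: [[-0.125, 0.992, 0.0], [0.992, 0.125, 0.002], [0.002, 0.001, -1.0]]
force: [0.3, 0.4, -2.8]
opening: 0.183
grasp_force: 30.0
```

```bash
python3 - <<'E'
from h import *
s=readout.read_state(); print(s["position"],s["tcp_rot"][:,2],s["force"],s["opening"])
p,d=viewer.capture("wrist"); q,_=viewer.capture("top"); np.savez("pics/w4.npz",p=p,d=d,q=q)
cv2.imwrite("pics/w4.png",np.vstack([cv2.resize(p,(480,300)),cv2.resize(q[130:300,250:522],(480,300))])[:,:,::-1])
E
```

```text
[ 0.52293329 -0.23580061  0.20025946] [ 4.54479530e-04  2.16395450e-03 -9.99997555e-01] [ 0.33098604  0.42147906 -2.76732573] 0.18260680415608088
```

View pics/w4.png

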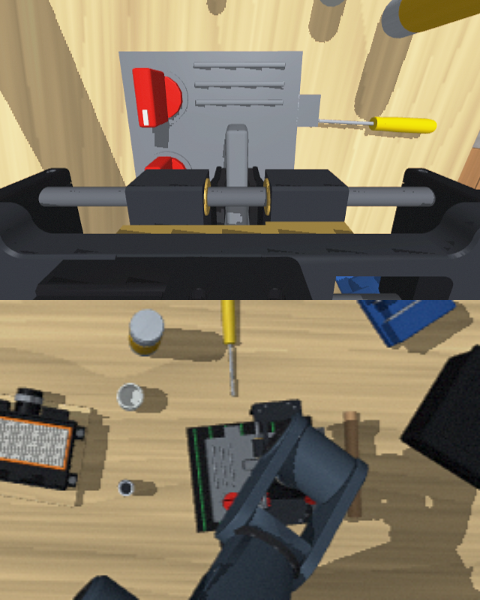

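The upper half shows the cover level in the grip, with the rib at (236,160) and the red knob at (150,95). The lower half shows it over the mat with a strip of mat visible at its left (200,480), and the opened box shows its filter.

```bash
python3 - <<'E'
from h import *
f=np.load("pics/w4.npz");p,d=f["p"],f["d"];s=readout.read_state();P=pose("wrist",s);X,u,v=cloud(P,d)
h=cv2.cvtColor(p,cv2.COLOR_RGB2HSV)[v,u]
k=(u>175)&(u<390)&(v>75)&(v<215)&(X[:,2]>.15)&(X[:,2]<.215)&(h[:,1]<60)
zb=np.median(X[k][:,2]); k&=abs(X[:,2]-zb)<.006
A=np.c_[X[k][:,:2],np.ones(k.sum())]; c=np.linalg.lstsq(A,X[k][:,2],rcond=None)[0]
a=np.radians(7.3);ex=np.array([np.cos(a),np.sin(a)]);ey=np.array([-ex[1],ex[0]])
print("plate z",zb,"pitch deg",np.degrees(c[:2]@ex),"roll",np.degrees(c[:2]@ey), "z at rib", c@[*s["position"][:2],1])
q=X[k][:,:2]; print("x extent about TCP", np.percentile((q-s["position"][:2])@ex,[.5,99.5])*1e3,"ymax",np.percentile((q-s["position"][:2])@ey,99.5)*1e3)
E
```

```text
plate z 0.1911879439655945 pitch deg 0.25685584586559507 roll 0.652693701200514 z at rib 0.190819728225196
x extent about TCP [-86.80993548  46.1364249 ] ymax 95.58760449264146
```

send_rows(moves=[[0, 0, 0.04, 0, 0, 0], [0, 0, 0.12, 0, 0, 0], [0, 0, 0.22, 0, 0, 0], [0, 0, 0.32, 0, 0, 0], [0, 0, 0.42, 0, 0, 0], [0, 0, 0.5, 0, 0, 0], [0, 0, 0.56, 0, 0, 0], [0, 0, 0.59, 0, 0, 0], [0, 0, 0.605, 0, 0, 0], [0, 0, 0.612, 0, 0, 0], [0, 0, 0.612, 0, 0, 0]])

```text
time_s: 20.6
position: [0.5252, -0.2362, 0.0489]
tcp_rot: [[-0.127, 0.992, 0.004], [0.992, 0.127, -0.001], [-0.001, 0.004, -1.0]]
force: [0.7, 0.1, -3.3]
opening: 0.179
grasp_force: 30.0
```

send_rows(moves=[[0, 0, 0.003, 0, 0, 0], [0, 0, 0.006, 0, 0, 0], [0, 0, 0.009, 0, 0, 0], [0, 0, 0.012, 0, 0, 0], [0, 0, 0.015, 0, 0, 0], [0, 0, 0.015, 0, 0, 0]])

```text
time_s: 21.2
position: [0.5247, -0.2361, 0.0445]
tcp_rot: [[-0.127, 0.992, 0.003], [0.992, 0.127, 0.0], [-0.0, 0.003, -1.0]]
force: [-0.7, 0.1, -3.8]
opening: 0.182
grasp_force: 30.0
```

send_rows(moves=[[0, -0.005, 0.0, 0, 0, 0], [0, -0.01, 0.002, 0, 0, 0], [0, -0.01, 0.004, 0, 0, 0], [0, -0.01, 0.007, 0, 0, 0], [0, -0.01, 0.01, 0, 0, 0], [0, -0.01, 0.01, 0, 0, 0]])

```text
time_s: 21.8
position: [0.5224, -0.2365, 0.0421]
tcp_rot: [[-0.127, 0.992, 0.003], [0.992, 0.127, -0.0], [-0.001, 0.003, -1.0]]
force: [-0.4, -0.4, -3.9]
opening: 0.182
grasp_force: 30.0
```

send_rows(moves=[[0, 0, 0.003, 0, 0, 0], [0, 0, 0.006, 0, 0, 0], [0, 0, 0.006, 0, 0, 0]])

```text
time_s: 22.1
position: [0.5227, -0.2364, 0.0414]
tcp_rot: [[-0.127, 0.992, 0.004], [0.992, 0.127, -0.0], [-0.001, 0.004, -1.0]]
force: [-0.2, 1.1, 4.2]
opening: 0.181
grasp_force: 30.1
```

send_rows(moves=[[0, 0, 0, 0, 0, 0], [0, 0, 0, 0, 0, 0], [0, 0, 0, 0, 0, 0], [0, 0, 0, 0, 0, 0], [0, 0, -0.03, 0, 0, 0], [0, 0, -0.1, 0, 0, 0], [0, 0, -0.2, 0, 0, 0], [0, 0, -0.32, 0, 0, 0], [0, 0, -0.45, 0, 0, 0], [0, 0, -0.58, 0, 0, 0], [0, 0, -0.7, 0, 0, 0], [0, 0, -0.7, 0, 0, 0]], grip=0.45)

```text
time_s: 23.3
position: [0.5243, -0.2381, 0.2208]
tcp_rot: [[-0.127, 0.992, 0.012], [0.992, 0.127, -0.006], [-0.008, 0.011, -1.0]]
force: [0.1, -1.2, 0.8]
opening: 0.451
grasp_force: 0.0
```

send_rows(moves=[[0.1, 0, 0, 0, 0, 0], [0.25, 0, 0, 0, 0, 0], [0.4, 0, 0, 0, 0, 0], [0.5, 0, 0, 0, 0, 0], [0.52, 0, 0, 0, 0, 0], [0.52, 0, 0, 0, 0, 0], [0.52, 0, 0, 0, 0, 0]])

```text
time_s: 24.0
position: [0.5057, -0.1085, 0.2155]
tcp_rot: [[-0.127, 0.992, 0.004], [0.992, 0.127, -0.001], [-0.001, 0.004, -1.0]]
force: [0.4, -0.2, 0.1]
opening: 0.456
grasp_force: 0.0
```

```bash
python3 - <<'E'
from h import *
s=readout.read_state();P=pose("wrist",s);p,d=viewer.capture("wrist");q,_=viewer.capture("top");X,u,v=cloud(P,d)
print(s["position"],s["time_s"]); q=q[130:300,250:522]
cv2.imwrite("pics/w5.png",np.vstack([cv2.resize(p,(480,300)),cv2.resize(q,(480,300))])[:,:,::-1])
k=(X[:,2]>.025)&(X[:,2]<.038)&(np.linalg.norm(X[:,:2]-[.5,-.24],axis=1)<.14)
print("plate",cv2.minAreaRect((X[k][:,:2]*1000).astype(np.float32)),np.median(X[k][:,2]))
h=cv2.cvtColor(p,cv2.COLOR_RGB2HSV)[v,u]
g=(h[:,0]>45)&(h[:,0]<90)&(h[:,1]>90)&(abs(X[:,2])<.012)
dark=(p[v,u].max(1)<70)&(abs(X[:,2]-.004)<.004)&(np.linalg.norm(X[:,:2]-[.5,-.24],axis=1)<.18)
m=cv2.minAreaRect((X[g|dark][:,:2]*1000).astype(np.float32)); print("mat",m)
E
```

```text
[ 0.50570137 -0.10846368  0.2155103 ] 24.0
plate ((507.7566833496094, -211.84420776367188), (156.6680145263672, 149.4467315673828), 7.42584228515625) 0.031499645717171953
mat ((497.50238037109375, -209.24569702148438), (198.7437744140625, 174.20526123046875), 7.142871379852295)
```

View pics/w5.png

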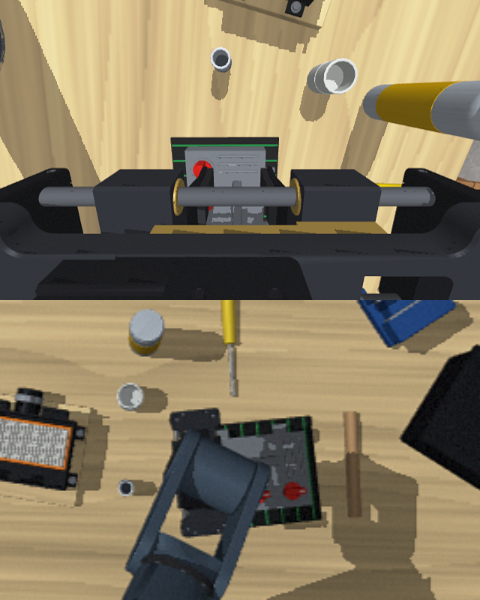

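The wrist view shows the cover on the mat with mat margins around it, partly hidden by the fingers. In the top view the arm hides its left side, so I'll move clear for a full check.

send_rows(moves=[[0.1, 0, -0.02, 0, 0, 0], [0.25, 0, -0.05, 0, 0, 0], [0.42, 0, -0.08, 0, 0, 0], [0.58, 0, -0.1, 0, 0, 0], [0.74, 0, -0.1, 0, 0, 0], [0.85, 0, -0.1, 0, 0, 0], [0.88, 0, -0.1, 0, 0, 0], [0.88, 0, -0.1, 0, 0, 0]])

```text
time_s: 24.9
position: [0.4775, 0.1107, 0.2404]
tcp_rot: [[-0.128, 0.992, 0.004], [0.992, 0.128, -0.001], [-0.001, 0.003, -1.0]]
force: [0.4, 0.6, 1.5]
opening: 0.448
grasp_force: 0.0
```

```bash
python3 - <<'E'
from h import *
q,d=viewer.capture("top");P=pose("top")
X,u,v=cloud(P,d); w=(u>345)&(u<445)&(v>175)&(v<280)
mm=lambda k:[np.round(t,1).tolist() if not np.isscalar(t) else round(t,1) for t in cv2.minAreaRect((X[k][:,:2]*1000).astype(np.float32))]
print("cover",mm(w&(X[:,2]>.022)),"plate",mm(w&(X[:,2]>.026)&(X[:,2]<.038)))
h=cv2.cvtColor(q,cv2.COLOR_RGB2HSV)
m=((q.max(2)<70)|((h[...,0]>45)&(h[...,0]<90)&(h[...,1]>80))).astype(np.uint8);W=np.zeros_like(m);W[180:275,345:440]=m[180:275,345:440]
b=max(blobs(W,100),key=lambda b:b[1][4]); r=cv2.minAreaRect(np.argwhere(b[2])[:,::-1].astype(np.float32)); print("mat",plane(P,r[0],.004).round(4),r)
for c,st,_ in blobs(red(q)[:260],12): print("red",c.round(1),st[4],plane(P,c,.062)[0].round(4))
cv2.imwrite("pics/t6.png",cv2.resize(q[120:300,250:490],(800,600))[:,:,::-1])
E
```

```text
cover [[511.2, -235.0], [156.9, 201.3], 7.3] plate [[511.2, -235.0], [156.9, 201.3], 7.3]
mat [[ 0.5003 -0.2394  0.004 ]] ((393.4913330078125, 228.21517944335938), (59.48701858520508, 71.58744812011719), 84.17366027832031)
red [416.1 237.7] 69 [ 0.4724 -0.304   0.062 ]
red [395.8 239.8] 63 [ 0.4639 -0.2382  0.062 ]
red [375.8 242. ] 65 [ 0.4552 -0.1736  0.062 ]
```

View pics/t6.png

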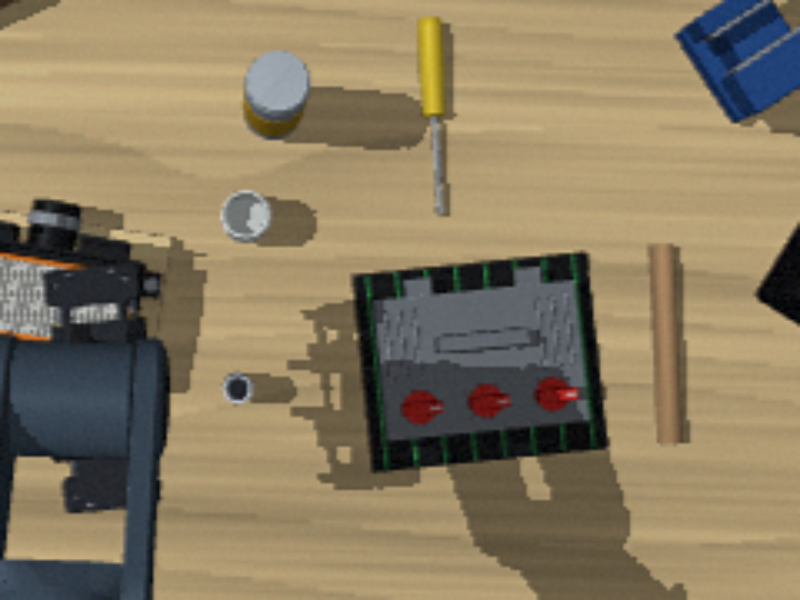

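The cover lies right way up on the mat (480,360) with even margins, about 4 mm off centre. All three knob bars lie along the cover's y, and the socket, coupler, spray, driver and dowel are where they were.

```bash
python3 -c "
from rig import ticket; print(ticket.hand_in())"
```

```text
the job is handed in; nothing more can be done
None
```

The job is handed in: all three knobs are turned to their stops, and the cover was tipped out of its slots and laid right way up on the mat, about 4 mm off centre, with the bystanders I could see unmoved; the judge's result wasn't shown.

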